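Sweep the glass offcuts into the scrap tray

ROBOT

A 6-joint arm with a two-finger parallel gripper is mounted at the origin on the work surface. World frame = base frame: x ahead of the robot, y to its left, z up, the work surface at z = 0. Lengths are in mm, angles in rad, forces in N, time in s.
With the tool pointing down it reaches from about 300 to 775 mm from the base axis. Payload 14.6 kg.
Tool frame: the origin (TCP) lies at the very end of the fingers, on their centre line; the grasp point (between the pads) lies 19 mm behind it; z points along the fingers, y is the line along which they close (so a half turn about z gives the same grasp; the last joint's range is limited). The gripper opens to 94 mm and grips with 3 to 60 N. Pads are 16 mm wide; open, the fingers measure 119 mm over their backs; the gripper's body (75 mm by 177 mm) begins 78 mm behind the grasp point.
Start: joints at [1.272, 0.3, 1.521, -0, 1.321, -0.067], TCP at [126.349, 535.28, 205.446] pointing down, gripper open.
Joint ranges: [-3.03, 3.03], [-0.79, 2.21], [0.23, 2.52], [-1.04, 4.18], [0, 3.07], [-2.55, 2.55]. Speed limits (rad/s): [2.22, 2.22, 2.57, 3.14, 3.14, 3.14].

INTERFACE

Orientations are given as [roll, pitch, yaw] about the fixed x, y, z axes, in that order (R = Rz(yaw) Ry(pitch) Rx(roll)).
In Python, from cell import manip gives the robot as it stands. The module is installed in compiled form; this text tells all that it offers.
- The arm moves only by the shell command python3 -m inch 'ROWS' [FORCE]. ROWS is JSON, a list of rows, each an object of numbers: "gripper": the opening, from 0 (shut) to 1 (fully open); "dx", "dy", "dz": the shift along the world's x, y, z in m; "wx", "wy", "wz": the turn, a rotation vector about the world's x, y, z in degrees. A call has exactly 5 rows; each row is the pose to reach, as a shift and turn from the pose commanded when the call began; what a row does not reach only later rows make up. A row lasts 1/12 s, in which the tool goes at most 41.7 mm and 7.16 degrees, less where a joint would pass 70% of its speed; a pose out of reach is approached as far as the arm can. A call with a gripper value outside its range is refused whole. The fingers move at their own pace and stop on an object; FORCE is the grip in N (left out, the last holds). Time passes only in rows, so rows that repeat a pose let the fingers close, or fill a call up. It gives the time, the measured TCP pose, the force, the opening and the grip force at its end, in the units of the state.
- manip.read_state(): the state, without advancing time (a new reading comes with each control period).
- manip.camera(name): name is "scene" or "top"; returns the picture (384x512x3 uint8, blue, green, red); there is no depth.
- manip.camera_info(name): a dict with "camera_matrix" (3x3 intrinsics, pixels), "R" (3x3) and "t" (3): a world point X has camera coordinates R X + t. Camera axes: x right, y down, z forward; pixel columns grow to the right and rows downward; lengths in mm; the calibration is good to about 2 mm. A picture is of the moment at which its call begins. camera_info takes no time and is no camera call.
- manip.sign_off(): hands the job in; it is judged then, once.
The state is a dict: "clock": time; "joints": joint angles; "qd": joint speeds; "effort": joint torques, N m; "eef_pos": TCP position; "eef_rot": TCP orientation; "wrist_force": force on the tool from outside, world axes, zero at the start; "moment": the same for the moment, N m; "finger_gap": finger opening in mm; "finger_force": force on a finger pad.
Only numpy, scipy, OpenCV 4.12 (cv2) and the standard library are available. Lean on these libraries where they do the work, as an engineer would, in place of code of your own. Each camera call takes 0.05 s, during which the arm holds its last target. There are 200 camera calls.

TASK

Clear the cutting board: with the fingertips, push the three triangular glass offcuts along the mat and over the board's edge into the scrap tray beside it, without picking any of them up. Leave the square piece of glass and the little jar standing on the board where they are.

Things in the scene. Friction and masses are not known exactly. Their poses are not given: they have to be found in the camera images.
- board: the fixed cutting board with a grey mat on top, 240 mm (its x) by 320 mm (its y) and 40 mm high, its top level and 40 mm above the work surface. Origin: centre of its underside; z up. It may stand turned a little.
- tray: the fixed open aluminium scrap tray, 280 mm (x) by 110 mm (y), walls 4 mm thick and 34 mm high, floor 4 mm thick. It stands on the work surface at the board's +y or -y end (differs from run to run), centred on that edge, 2 mm from it and parallel to it; its rim is 6 mm below the board's top, so what is pushed over that edge drops in. Origin: centre of its underside.
- toolbox: a fixed closed pale plastic toolbox, 240 mm (x) by 110 mm (y), 56 mm high, standing at the board's other end. Origin: centre of its underside.
- offcut_a: a triangular offcut of dark brown slab glass lying flat: equilateral, sides 42 mm (corners 24 mm from the centre), 10 mm thick, about 19 g, loose. Origin: centre of its underside; z up; its x axis points at one corner. The three offcuts are alike.
- offcut_b: a triangular offcut of dark brown slab glass lying flat: equilateral, sides 42 mm (corners 24 mm from the centre), 10 mm thick, about 19 g, loose. Origin: centre of its underside; z up; its x axis points at one corner. The three offcuts are alike.
- offcut_c: a triangular offcut of dark brown slab glass lying flat: equilateral, sides 42 mm (corners 24 mm from the centre), 10 mm thick, about 19 g, loose. Origin: centre of its underside; z up; its x axis points at one corner. The three offcuts are alike.
- pane: the square piece of the same glass, 50 x 50 x 10 mm, 62 g, lying loose on the board; it stays. The pane and the offcuts lie near the corners of a rectangle, 130 mm apart along the board's x and 150 mm along its y; which is where differs, so the pane may lie between an offcut and the tray. Origin: centre of its underside.
- jar: a small closed jar with a black lid, 34 mm in diameter and 45 mm tall, about 90 g, standing loose near the middle of the board between the glass pieces. Origin: centre of its underside.

How it is judged:
By the outcome, as a careful person would: the job done as asked, in the order asked, and still so for the second after the job is handed in, with the robot touching nothing.
It also fails if it takes over 64 s, if anything falls off the work surface, if the arm or the gripper's body presses on something with over 40 N, if the wrist force passes 120 N, or if a joint passes its speed limit or range.

## Working session

There is one attempt and no reset: what is moved stays moved. The work goes in short steps, Python scripts to look and compute and a shell command to move; the robot and the scene stay as the last step left them, time stands still between calls to the robot, and variables do not carry over. Pictures are saved under pics/ and viewed, at most 10 in all, crops included, and the job is handed in when it is done.

```bash
mkdir -p pics; python3 - <<'E'
from cell import manip
import cv2
for n in("top","scene"):
    cv2.imwrite(f"pics/{n}0.png",manip.camera(n)); i=manip.camera_info(n); print(i)
s=manip.read_state();print(s)
E
```

```text
{'camera_matrix': array([[391.53399987,   0.        , 254.72313355],
       [  0.        , 391.53399987, 194.82138107],
       [  0.        ,   0.        ,   1.        ]]), 'R': array([[ 0.02912224, -0.99926484,  0.02493356],
       [-0.99354414, -0.03167366, -0.10893494],
       [ 0.10964459, -0.02160016, -0.99373613]]), 't': array([ -7.68623841, 562.07364252, 683.46052732])}
{'camera_matrix': array([[410.1706114 ,   0.        , 255.62630885],
       [  0.        , 410.1706114 , 188.7148334 ],
       [  0.        ,   0.        ,   1.        ]]), 'R': array([[ 0.3422054 ,  0.93955376, -0.01158408],
       [ 0.79199396, -0.29505103, -0.53450019],
       [-0.50560956,  0.17373433, -0.84508896]]), 't': array([-208.11044752, -400.04636692, 1088.30648916])}
{'clock': 0.1, 'joints': array([ 1.27241007e+00,  3.00392135e-01,  1.52153705e+00, -8.49137321e-08,
        1.32066860e+00, -6.66451822e-02]), 'qd': array([ 0.00070147, -0.00031453, -0.00169199,  0.00084329,  0.00034029,
       -0.0001665 ]), 'effort': array([ 3.60776845e-03, -5.32643402e+01, -3.53289235e+01,  7.10548251e-02,
        2.33801227e-02, -1.57870609e-04]), 'eef_pos': array([126.27767552, 535.06599677, 204.94826352]), 'eef_rot': array([-3.14058975e+00, -6.68553245e-05,  2.90985157e+00]), 'wrist_force': array([-0.83650094, -0.47886129,  0.09992097]), 'moment': array([ 0.0133766 , -0.01047581, -0.01973396]), 'finger_force': 0.0, 'finger_gap': 94.06541086086563}
```

View pics/top0.png

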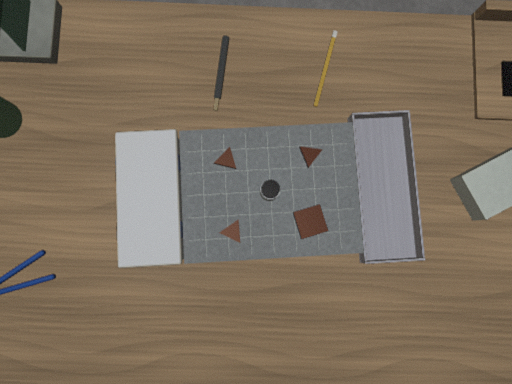

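View pics/scene0.png

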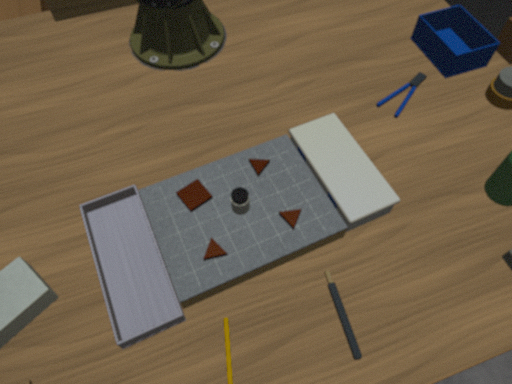

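The top view shows the tray on the right (-y) and the toolbox on the left. The offcuts are at about (226,159), (310,155) and (231,231). The pane at (310,221) blocks the last one, and the jar is at (270,189).

```bash
cat > h.py <<'E'
from cell import manip
import cv2,numpy as np
def ray(n,uv,z):
    i=manip.camera_info(n);R,t=i["R"],i["t"]
    d=R.T@np.linalg.inv(i["camera_matrix"])@np.array([uv[0],uv[1],1.]);c=-R.T@t
    return c+d*(z-c[2])/d[2]
def look(n="top",save=None):
    im=manip.camera(n)
    if save: cv2.imwrite(save,im)
    b,g,r=[im[...,k].astype(int) for k in range(3)]
    hsv=cv2.cvtColor(im,cv2.COLOR_BGR2HSV)
    m=((hsv[...,0]<12)&(hsv[...,1]>110)&(r>50)).astype(np.uint8)
    for c in cv2.findContours(m,cv2.RETR_EXTERNAL,cv2.CHAIN_APPROX_NONE)[0]:
        if cv2.contourArea(c)<120: continue
        M=cv2.moments(c);u=(M['m10']/M['m00'],M['m01']/M['m00'])
        P=np.array([ray(n,p[0],50)[:2] for p in c],np.float32)
        a=cv2.contourArea(P)
        tri=cv2.minEnclosingTriangle(P)[1].reshape(3,2) if a<1500 else cv2.boxPoints(cv2.minAreaRect(P))
        print(n,np.round(u),"ctr",np.round(ray(n,u,47)[:2],1),"area",round(a),"corners",np.round(tri).astype(int).tolist())
    return im
E
python3 - <<'E'
from h import *
look("top");im=look("scene")
for n,uv in(("top",(270.5,187.5)),("scene",(239.5,191))): print("jar lid",ray(n,uv,85))
print("board corners",[np.round(ray("top",p,40)[:2]).tolist() for p in((180,131),(354,123),(363,254),(183,262))])
print("scene board", [np.round(ray("scene",p,40)[:2]).tolist() for p in((143,186),(182,303),(290,136),(344,232))])
print("tray rim",[np.round(ray("top",p,34)[:2]).tolist() for p in((353,114),(409,111),(424,259),(365,262))])
E
```

```text
top [310. 221.] ctr [516.2 -90. ] area 2097 corners [[486, -74], [501, -120], [546, -105], [531, -59]]
top [226. 159.] ctr [623.4  63.1] area 515 corners [[616, 83], [644, 58], [609, 47]]
top [310. 154.] ctr [637.7 -87.3] area 547 corners [[646, -107], [615, -84], [650, -69]]
scene [214. 250.] ctr [637.6 -87.6] area 498 corners [[617, -86], [653, -71], [649, -107]]
scene [291. 216.] ctr [622.8  63.7] area 493 corners [[609, 44], [618, 83], [646, 57]]
scene [194. 195.] ctr [517.1 -90.4] area 2038 corners [[489, -75], [503, -120], [549, -105], [534, -60]]
jar lid [569.36035522 -15.66291732  85.        ]
jar lid [562.78116918 -12.9631788   85.        ]
board corners [[674.0, 149.0], [700.0, -170.0], [461.0, -187.0], [438.0, 132.0]]
scene board [[460.0, -177.0], [707.0, -163.0], [444.0, 136.0], [683.0, 142.0]]
tray rim [[720.0, -170.0], [729.0, -276.0], [455.0, -299.0], [447.0, -192.0]]
```

```bash
for i in 1; do :; done
python3 -m inch '[{"gripper":0.22,"dx":0.127,"dy":-0.146,"wz":-18.2},{"gripper":0.22,"dx":0.127,"dy":-0.146,"wz":-18.2},{"gripper":0.22,"dx":0.127,"dy":-0.146,"wz":-18.2},{"gripper":0.22,"dx":0.127,"dy":-0.146,"wz":-18.2},{"gripper":0.22,"dx":0.127,"dy":-0.146,"wz":-18.2}]'
python3 - <<'E'
from h import *
for n,uv in(("top",(231,231)),("scene",(259,165))): print("c",ray(n,uv,48))
im=cv2.imread("pics/top0.png");print(im[225:238:3,225:243:4].tolist()); print(im[160,226])
E
```

```text
c [494.80534224  49.70000622  48.        ]
c [496.70840775  48.22632301  48.        ]
[[[114, 112, 111], [88, 94, 110], [57, 73, 108], [59, 72, 106], [115, 115, 110]], [[89, 92, 112], [63, 76, 113], [64, 79, 110], [64, 75, 110], [117, 118, 111]], [[63, 76, 111], [65, 78, 111], [64, 78, 113], [61, 75, 111], [119, 114, 110]], [[62, 77, 111], [69, 84, 115], [70, 84, 115], [66, 84, 113], [111, 112, 107]], [[119, 121, 114], [91, 101, 123], [60, 76, 109], [64, 78, 110], [134, 134, 126]]]
[ 57  70 100]validation failed for argument at $[0]...
```

```bash
sed -i 's/>110)&(r>50)/>85)\&(r>50)/' h.py
python3 -m inch '[{"gripper":0.22,"dx":0.127,"dy":-0.146,"dz":0,"wx":0,"wy":0,"wz":-18.2},{"gripper":0.22,"dx":0.127,"dy":-0.146,"dz":0,"wx":0,"wy":0,"wz":-18.2},{"gripper":0.22,"dx":0.127,"dy":-0.146,"dz":0,"wx":0,"wy":0,"wz":-18.2},{"gripper":0.22,"dx":0.127,"dy":-0.146,"dz":0,"wx":0,"wy":0,"wz":-18.2},{"gripper":0.22,"dx":0.127,"dy":-0.146,"dz":0,"wx":0,"wy":0,"wz":-18.2}]'
```

```text
clock: 0.62
eef_pos: [254.8, 386.8, 205.4]
eef_rot: [-3.141, 0.0, 2.591]
wrist_force: [0.8, 1.4, 0.9]
finger_gap: 64.2
finger_force: 0.0
```

```bash

python3 -m inch '[{"gripper":0.22,"dx":0.0254,"dy":-0.029}]'; python3 -m inch '[{"gripper":0.22,"dx":0.0254,"dy":-0.029,"dz":0,"wx":0,"wy":0,"wz":-3.6},{"gripper":0.22,"dx":0.051,"dy":-0.058,"dz":0,"wx":0,"wy":0,"wz":-7.2},{"gripper":0.22,"dx":0.076,"dy":-0.088,"dz":0,"wx":0,"wy":0,"wz":-10.8},{"gripper":0.22,"dx":0.102,"dy":-0.117,"dz":0,"wx":0,"wy":0,"wz":-14.4},{"gripper":0.22,"dx":0.127,"dy":-0.146,"dz":0,"wx":0,"wy":0,"wz":-18}]'
```

```text
clock: 1.03
eef_pos: [381.2, 241.6, 205.6]
eef_rot: [3.141, 0.0, 2.275]
wrist_force: [0.2, 0.2, 0.5]
finger_gap: 31.0
finger_force: 0.0validation failed for argument at $[0]...
```

```bash

python3 -m inch '[{"gripper":0.22,"dx":0.127,"dy":-0.145,"dz":0,"wx":0,"wy":0,"wz":-18},{"gripper":0.22,"dx":0.127,"dy":-0.145,"dz":0,"wx":0,"wy":0,"wz":-18},{"gripper":0.22,"dx":0.127,"dy":-0.145,"dz":0,"wx":0,"wy":0,"wz":-18},{"gripper":0.22,"dx":0.127,"dy":-0.145,"dz":0,"wx":0,"wy":0,"wz":-18},{"gripper":0.22,"dx":0.127,"dy":-0.145,"dz":0,"wx":0,"wy":0,"wz":-18}]'
python3 -m inch '[{"gripper":0.22,"dx":0.127,"dy":-0.145,"dz":0,"wx":0,"wy":0,"wz":-18},{"gripper":0.22,"dx":0.127,"dy":-0.145,"dz":0,"wx":0,"wy":0,"wz":-18},{"gripper":0.22,"dx":0.127,"dy":-0.145,"dz":0,"wx":0,"wy":0,"wz":-18},{"gripper":0.22,"dx":0.127,"dy":-0.145,"dz":0,"wx":0,"wy":0,"wz":-18},{"gripper":0.22,"dx":0.127,"dy":-0.145,"dz":0,"wx":0,"wy":0,"wz":-18}]'
python3 -c "
from h import *
look('scene','pics/scene1.png')"
```

```text
clock: 1.45
eef_pos: [509.0, 95.3, 205.2]
eef_rot: [-3.141, 0.0, 1.962]
wrist_force: [-0.2, -0.1, -0.9]
finger_gap: 20.4
finger_force: 0.0
clock: 1.87
eef_pos: [635.8, -49.9, 204.8]
eef_rot: [-3.141, 0.0, 1.647]
wrist_force: [-0.0, 0.5, -0.7]
finger_gap: 20.6
finger_force: 0.0
scene [214. 250.] ctr [637.5 -87.8] area 581 corners [[617, -85], [653, -69], [649, -110]]
scene [291. 216.] ctr [623.6  62.7] area 625 corners [[647, 58], [608, 44], [617, 85]]
scene [194. 194.] ctr [516.7 -90.2] area 2143 corners [[488, -75], [503, -120], [549, -105], [534, -60]]
```

View pics/scene1.png

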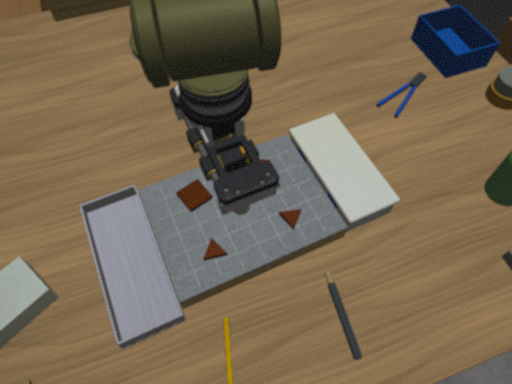

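The arm is above the gap behind the near-tray offcut (214,250). I'll lower to just above the mat and push that one to -y.

```bash

python3 -m inch '[{"gripper":0.22,"dx":0,"dy":0,"dz":-0.04,"wx":0,"wy":0,"wz":0},{"gripper":0.22,"dx":0,"dy":0,"dz":-0.08,"wx":0,"wy":0,"wz":0},{"gripper":0.22,"dx":0,"dy":0,"dz":-0.12,"wx":0,"wy":0,"wz":0},{"gripper":0.22,"dx":0,"dy":0,"dz":-0.15,"wx":0,"wy":0,"wz":0},{"gripper":0.22,"dx":0,"dy":0,"dz":-0.161,"wx":0,"wy":0,"wz":0}]'
python3 -m inch '[{"gripper":0.22,"dx":0.001,"dy":-0.01,"dz":0,"wx":0,"wy":0,"wz":0},{"gripper":0.22,"dx":0.002,"dy":-0.02,"dz":0,"wx":0,"wy":0,"wz":0},{"gripper":0.22,"dx":0.002,"dy":-0.03,"dz":0,"wx":0,"wy":0,"wz":0},{"gripper":0.22,"dx":0.003,"dy":-0.04,"dz":0,"wx":0,"wy":0,"wz":0},{"gripper":0.22,"dx":0.004,"dy":-0.05,"dz":0,"wx":0,"wy":0,"wz":0}]'
python3 -c "
from h import *
look('scene')"
```

```text
clock: 2.33
eef_pos: [631.9, -46.4, 39.9]
eef_rot: [-3.135, -0.001, 1.65]
wrist_force: [-42.6, 1.4, 88.3]
finger_gap: 20.5
finger_force: 45.5
clock: 2.75
eef_pos: [638.7, -97.9, 45.2]
eef_rot: [3.141, 0.0, 1.649]
wrist_force: [0.2, -0.6, -0.5]
finger_gap: 20.5
finger_force: 0.1
scene [291. 216.] ctr [623.5  62.6] area 623 corners [[609, 44], [617, 85], [647, 58]]
scene [258. 164.] ctr [494.3  47.5] area 578 corners [[518, 38], [477, 33], [494, 71]]
```

The descent overshot and pressed on the mat (88 N), so I'll ease down next time. Continuing the push over the edge.

```bash

python3 -m inch '[{"gripper":0.22,"dx":0.001,"dy":-0.01,"dz":0,"wx":0,"wy":0,"wz":0},{"gripper":0.22,"dx":0.002,"dy":-0.02,"dz":0,"wx":0,"wy":0,"wz":0},{"gripper":0.22,"dx":0.002,"dy":-0.03,"dz":0,"wx":0,"wy":0,"wz":0},{"gripper":0.22,"dx":0.003,"dy":-0.04,"dz":0,"wx":0,"wy":0,"wz":0},{"gripper":0.22,"dx":0.004,"dy":-0.05,"dz":0,"wx":0,"wy":0,"wz":0}]'
python3 -c "
from h import *
look('scene','pics/scene2.png')"
```

```text
clock: 3.22
eef_pos: [642.4, -147.8, 44.4]
eef_rot: [-3.142, -0.0, 1.65]
wrist_force: [0.9, 0.2, 0.3]
finger_gap: 20.6
finger_force: 0.1
scene [291. 216.] ctr [623.4  62.8] area 612 corners [[618, 84], [647, 58], [608, 44]]
scene [200. 196.] ctr [523.9 -79.2] area 793 corners [[534, -59], [553, -114], [489, -75]]
scene [259. 165.] ctr [494.9  48. ] area 619 corners [[477, 33], [494, 70], [519, 38]]
```

View pics/scene2.png

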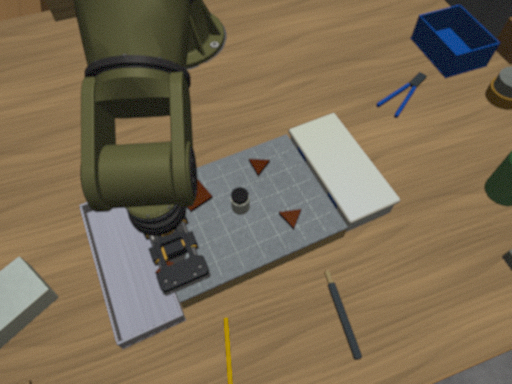

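```bash

python3 -m inch '[{"gripper":0.22,"dx":0.001,"dy":-0.012,"dz":0,"wx":0,"wy":0,"wz":0},{"gripper":0.22,"dx":0.002,"dy":-0.024,"dz":0,"wx":0,"wy":0,"wz":0},{"gripper":0.22,"dx":0.002,"dy":-0.036,"dz":0,"wx":0,"wy":0,"wz":0},{"gripper":0.22,"dx":0.003,"dy":-0.048,"dz":0,"wx":0,"wy":0,"wz":0},{"gripper":0.22,"dx":0.003,"dy":-0.048,"dz":0,"wx":0,"wy":0,"wz":0}]'
python3 -m inch '[{"gripper":0.22,"dx":0,"dy":0,"dz":0.035,"wx":0,"wy":0,"wz":0},{"gripper":0.22,"dx":-0.005,"dy":0.035,"dz":0.05,"wx":0,"wy":0,"wz":0},{"gripper":0.22,"dx":-0.01,"dy":0.073,"dz":0.05,"wx":0,"wy":0,"wz":0},{"gripper":0.22,"dx":-0.015,"dy":0.111,"dz":0.05,"wx":0,"wy":0,"wz":0},{"gripper":0.22,"dx":-0.018,"dy":0.149,"dz":0.05,"wx":0,"wy":0,"wz":0}]'
python3 -m inch '[{"gripper":0.22,"dx":-0.001,"dy":0.038,"dz":0,"wx":0,"wy":0,"wz":0},{"gripper":0.22,"dx":-0.002,"dy":0.076,"dz":0,"wx":0,"wy":0,"wz":0},{"gripper":0.22,"dx":-0.003,"dy":0.114,"dz":0,"wx":0,"wy":0,"wz":0},{"gripper":0.22,"dx":-0.006,"dy":0.150,"dz":0,"wx":0,"wy":0,"wz":0},{"gripper":0.22,"dx":-0.006,"dy":0.150,"dz":0,"wx":0,"wy":0,"wz":0}]'
python3 -c "
from h import *
look('top');look('scene','pics/scene3.png')"
```

```text
clock: 3.68
eef_pos: [645.2, -197.3, 44.4]
eef_rot: [3.141, 0.0, 1.648]
wrist_force: [-0.1, 0.0, -0.7]
finger_gap: 20.7
finger_force: 0.1
clock: 4.1
eef_pos: [626.8, -44.2, 94.8]
eef_rot: [3.141, 0.0, 1.649]
wrist_force: [1.0, 0.9, -0.4]
finger_gap: 20.8
finger_force: 0.0
clock: 4.52
eef_pos: [620.5, 110.2, 94.5]
eef_rot: [3.142, -0.001, 1.655]
wrist_force: [-0.1, 1.1, -0.0]
finger_gap: 20.6
finger_force: 0.0
top [310. 221.] ctr [516.3 -90.1] area 2180 corners [[486, -74], [501, -120], [547, -105], [531, -59]]
top [228. 159.] ctr [624.   58.9] area 403 corners [[659, 63], [608, 46], [612, 72]]
scene [291. 216.] ctr [623.5  62.5] area 640 corners [[618, 84], [647, 58], [608, 44]]
scene [193. 194.] ctr [516.5 -90.7] area 2124 corners [[488, -75], [503, -121], [549, -105], [534, -60]]
scene [259. 164.] ctr [494.7  48.5] area 589 corners [[477, 33], [494, 71], [518, 38]]
```

View pics/scene3.png

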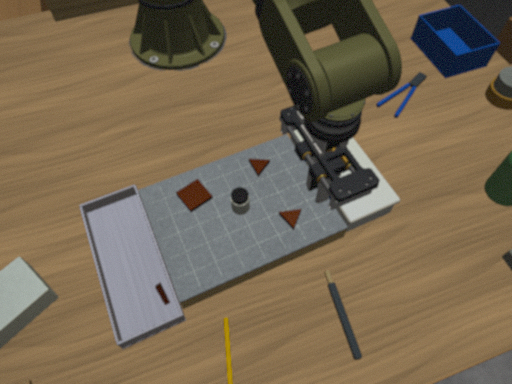

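The first offcut lies in the tray, tipped on its edge near (162,293). Next I'll lower behind offcut (291,216) and push it along a slightly different line.

```bash

python3 -m inch '[{"gripper":0.22,"dx":0,"dy":0,"dz":-0.017,"wx":0,"wy":0,"wz":0},{"gripper":0.22,"dx":0,"dy":0,"dz":-0.033,"wx":0,"wy":0,"wz":0},{"gripper":0.22,"dx":0,"dy":0,"dz":-0.042,"wx":0,"wy":0,"wz":0},{"gripper":0.22,"dx":0,"dy":0,"dz":-0.047,"wx":0,"wy":0,"wz":0},{"gripper":0.22,"dx":0,"dy":0,"dz":-0.05,"wx":0,"wy":0,"wz":0}]'
python3 -m inch '[{"gripper":0.22,"dx":0,"dy":-0.01,"dz":0,"wx":0,"wy":0,"wz":0},{"gripper":0.22,"dx":0,"dy":-0.02,"dz":0,"wx":0,"wy":0,"wz":0},{"gripper":0.22,"dx":0,"dy":-0.03,"dz":0,"wx":0,"wy":0,"wz":0},{"gripper":0.22,"dx":0.001,"dy":-0.04,"dz":0,"wx":0,"wy":0,"wz":0},{"gripper":0.22,"dx":0.001,"dy":-0.05,"dz":0,"wx":0,"wy":0,"wz":0}]'
python3 -m inch '[{"gripper":0.22,"dx":0,"dy":-0.01,"dz":0,"wx":0,"wy":0,"wz":0},{"gripper":0.22,"dx":0,"dy":-0.02,"dz":0,"wx":0,"wy":0,"wz":0},{"gripper":0.22,"dx":0,"dy":-0.03,"dz":0,"wx":0,"wy":0,"wz":0},{"gripper":0.22,"dx":0.001,"dy":-0.04,"dz":0,"wx":0,"wy":0,"wz":0},{"gripper":0.22,"dx":0.001,"dy":-0.05,"dz":0,"wx":0,"wy":0,"wz":0}]'
python3 -c "
from h import *
print(ray('scene',(162,293),20));look('top');look('scene','pics/scene4.png')"
```

```text
clock: 5.03
eef_pos: [621.3, 103.5, 44.0]
eef_rot: [-3.141, 0.0, 1.649]
wrist_force: [0.1, -0.4, -1.1]
finger_gap: 21.0
finger_force: 0.0
clock: 5.45
eef_pos: [622.7, 52.8, 45.0]
eef_rot: [3.141, 0.0, 1.649]
wrist_force: [-0.9, 0.4, 0.8]
finger_gap: 20.9
finger_force: 0.2
clock: 5.87
eef_pos: [623.5, 3.3, 44.5]
eef_rot: [3.142, -0.0, 1.65]
wrist_force: [-0.1, 0.7, 0.9]
finger_gap: 20.9
finger_force: 0.3
[ 671.18856406 -192.44097262   20.        ]
scene [251. 230.] ctr [624.4 -15. ] area 496 corners [[606, -27], [619, 7], [651, -20]]
scene [194. 194.] ctr [516.8 -90.2] area 2169 corners [[488, -75], [503, -121], [550, -105], [534, -59]]
```

View pics/scene4.png

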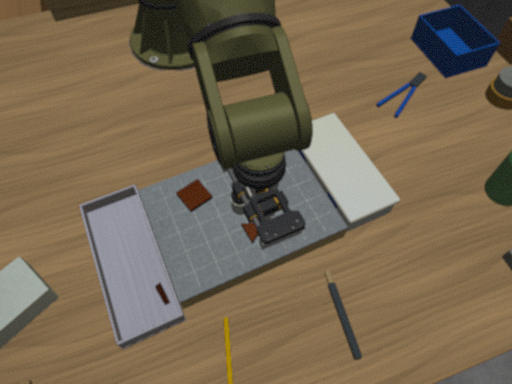

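The offcut at (251,230) is caged ahead of the fingers and clear of the jar. Continuing over the edge.

```bash

python3 -m inch '[{"gripper":0.22,"dx":0,"dy":-0.014,"dz":0,"wx":0,"wy":0,"wz":0},{"gripper":0.22,"dx":-0.001,"dy":-0.028,"dz":0,"wx":0,"wy":0,"wz":0},{"gripper":0.22,"dx":-0.002,"dy":-0.042,"dz":0,"wx":0,"wy":0,"wz":0},{"gripper":0.22,"dx":-0.003,"dy":-0.056,"dz":0,"wx":0,"wy":0,"wz":0},{"gripper":0.22,"dx":-0.004,"dy":-0.07,"dz":0,"wx":0,"wy":0,"wz":0}]'
python3 -m inch '[{"gripper":0.22,"dx":-0.001,"dy":-0.014,"dz":0,"wx":0,"wy":0,"wz":0},{"gripper":0.22,"dx":-0.002,"dy":-0.028,"dz":0,"wx":0,"wy":0,"wz":0},{"gripper":0.22,"dx":-0.003,"dy":-0.042,"dz":0,"wx":0,"wy":0,"wz":0},{"gripper":0.22,"dx":-0.004,"dy":-0.056,"dz":0,"wx":0,"wy":0,"wz":0},{"gripper":0.22,"dx":-0.004,"dy":-0.07,"dz":0,"wx":0,"wy":0,"wz":0}]'
python3 -m inch '[{"gripper":0.22,"dx":0,"dy":-0.02,"dz":0,"wx":0,"wy":0,"wz":0},{"gripper":0.22,"dx":0,"dy":-0.04,"dz":0,"wx":0,"wy":0,"wz":0},{"gripper":0.22,"dx":0,"dy":-0.06,"dz":0,"wx":0,"wy":0,"wz":0},{"gripper":0.22,"dx":0,"dy":-0.07,"dz":0,"wx":0,"wy":0,"wz":0},{"gripper":0.22,"dx":0,"dy":-0.07,"dz":0.02,"wx":0,"wy":0,"wz":0}]'
python3 -c "
from h import *
look('top');look('scene','pics/scene5.png')"
```

```text
clock: 6.38
eef_pos: [619.1, -67.4, 44.4]
eef_rot: [-3.142, 0.0, 1.649]
wrist_force: [0.8, -0.2, 0.9]
finger_gap: 20.8
finger_force: 0.1
clock: 6.8
eef_pos: [615.1, -137.2, 44.4]
eef_rot: [-3.141, -0.0, 1.65]
wrist_force: [-0.0, 0.7, 0.5]
finger_gap: 20.7
finger_force: 0.1
clock: 7.22
eef_pos: [613.4, -207.6, 60.9]
eef_rot: [-3.136, -0.002, 1.647]
wrist_force: [-0.3, 0.5, -0.8]
finger_gap: 20.3
finger_force: 0.0
top [232. 231.] ctr [494.3  47.6] area 553 corners [[515, 39], [477, 34], [492, 69]]
top [310. 221.] ctr [516.3 -90.1] area 2183 corners [[486, -74], [501, -120], [547, -105], [531, -59]]
scene [193. 194.] ctr [516.7 -90.6] area 2142 corners [[488, -75], [503, -121], [550, -105], [534, -60]]
scene [259. 165.] ctr [495.1  49.2] area 568 corners [[477, 33], [494, 71], [518, 38]]
```

View pics/scene5.png

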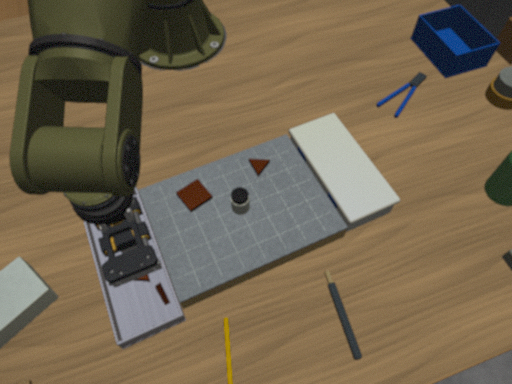

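Two offcuts are in the tray. The last is at (259,165). I'll turn the fingers 90°, push it +x past the jar, then -y.

```bash

python3 -m inch '[{"gripper":0.22,"dx":0,"dy":0,"dz":0.035,"wx":0,"wy":0,"wz":5},{"gripper":0.22,"dx":0,"dy":0.005,"dz":0.07,"wx":0,"wy":0,"wz":11},{"gripper":0.22,"dx":-0.02,"dy":0.03,"dz":0.08,"wx":0,"wy":0,"wz":17},{"gripper":0.22,"dx":-0.037,"dy":0.06,"dz":0.08,"wx":0,"wy":0,"wz":23},{"gripper":0.22,"dx":-0.055,"dy":0.09,"dz":0.08,"wx":0,"wy":0,"wz":30}]'
python3 -m inch '[{"gripper":0.22,"dx":-0.017,"dy":0.027,"dz":0,"wx":0,"wy":0,"wz":6},{"gripper":0.22,"dx":-0.034,"dy":0.054,"dz":0,"wx":0,"wy":0,"wz":12},{"gripper":0.22,"dx":-0.05,"dy":0.082,"dz":0,"wx":0,"wy":0,"wz":18},{"gripper":0.22,"dx":-0.066,"dy":0.11,"dz":0,"wx":0,"wy":0,"wz":24},{"gripper":0.22,"dx":-0.082,"dy":0.135,"dz":0,"wx":0,"wy":0,"wz":30}]'
python3 -m inch '[{"gripper":0.22,"dx":-0.01,"dy":0.01,"dz":0,"wx":0,"wy":0,"wz":6},{"gripper":0.22,"dx":-0.02,"dy":0.02,"dz":-0.01,"wx":0,"wy":0,"wz":12},{"gripper":0.22,"dx":-0.02,"dy":0.025,"dz":-0.03,"wx":0,"wy":0,"wz":18},{"gripper":0.22,"dx":-0.02,"dy":0.025,"dz":-0.05,"wx":0,"wy":0,"wz":24},{"gripper":0.22,"dx":-0.02,"dy":0.025,"dz":-0.06,"wx":0,"wy":0,"wz":30}]'
python3 -c "
from h import *
look('scene');print(manip.read_state()['eef_pos'])"
```

```text
clock: 7.73
eef_pos: [559.8, -114.6, 144.6]
eef_rot: [3.141, 0.001, 2.178]
wrist_force: [1.1, 0.5, 0.0]
finger_gap: 20.4
finger_force: 0.0
clock: 8.15
eef_pos: [477.3, 21.0, 144.1]
eef_rot: [3.141, 0.0, 2.703]
wrist_force: [0.8, 1.1, 0.5]
finger_gap: 20.6
finger_force: 0.0
clock: 8.57
eef_pos: [457.3, 45.0, 82.3]
eef_rot: [3.141, -0.002, -3.056]
wrist_force: [-0.5, -0.2, 0.1]
finger_gap: 20.5
finger_force: 0.0
scene [139. 273.] ctr [ 634.1 -218. ] area 525 corners [[638, -240], [616, -208], [653, -205]]
scene [194. 194.] ctr [516.6 -90.4] area 2137 corners [[488, -75], [503, -121], [549, -105], [534, -59]]
scene [258. 164.] ctr [494.4  47.5] area 570 corners [[494, 70], [519, 38], [477, 33]]
[456.80627501  44.80705154  81.26969567]
```

```bash

python3 -m inch '[{"gripper":0.22,"dx":0,"dy":0,"dz":-0.015,"wx":0,"wy":0,"wz":0},{"gripper":0.22,"dx":0,"dy":0,"dz":-0.028,"wx":0,"wy":0,"wz":0},{"gripper":0.22,"dx":0,"dy":0,"dz":-0.035,"wx":0,"wy":0,"wz":0},{"gripper":0.22,"dx":0,"dy":0.001,"dz":-0.038,"wx":0,"wy":0,"wz":0},{"gripper":0.22,"dx":0,"dy":0.002,"dz":-0.0395,"wx":0,"wy":0,"wz":0}]'
python3 -m inch '[{"gripper":0.22,"dx":0.01,"dy":0.001,"dz":0,"wx":0,"wy":0,"wz":0},{"gripper":0.22,"dx":0.02,"dy":0.002,"dz":0,"wx":0,"wy":0,"wz":0},{"gripper":0.22,"dx":0.03,"dy":0.002,"dz":0,"wx":0,"wy":0,"wz":0},{"gripper":0.22,"dx":0.04,"dy":0.003,"dz":0,"wx":0,"wy":0,"wz":0},{"gripper":0.22,"dx":0.05,"dy":0.004,"dz":0,"wx":0,"wy":0,"wz":0}]'
python3 -c "
from h import *
look('top');look('scene','pics/scene6.png')"
```

```text
clock: 9.03
eef_pos: [458.4, 46.4, 44.9]
eef_rot: [3.142, -0.0, -3.064]
wrist_force: [0.5, 1.1, 0.9]
finger_gap: 20.9
finger_force: 0.0
clock: 9.45
eef_pos: [509.2, 50.5, 45.7]
eef_rot: [-3.142, 0.001, -3.063]
wrist_force: [0.0, 0.5, 1.0]
finger_gap: 20.7
finger_force: 0.1
top [310. 221.] ctr [516.3 -90.1] area 2186 corners [[486, -74], [501, -120], [547, -105], [531, -59]]
top [377. 171.] ctr [ 610.9 -210.6] area 515 corners [[612, -231], [591, -201], [628, -197]]
scene [139. 273.] ctr [ 633.8 -217.6] area 500 corners [[638, -240], [616, -208], [653, -205]]
scene [194. 194.] ctr [516.5 -90.1] area 2144 corners [[488, -75], [502, -121], [549, -105], [534, -60]]
scene [269. 177.] ctr [530.4  57. ] area 540 corners [[519, 73], [558, 58], [523, 36]]
```

View pics/scene6.png

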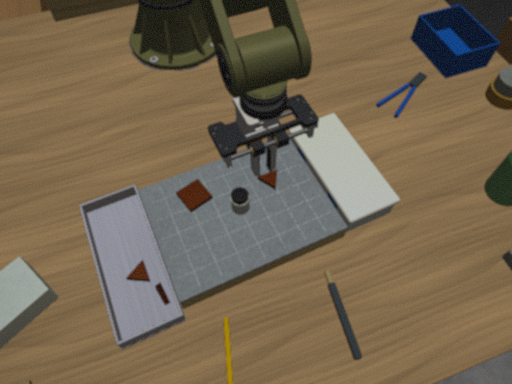

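The offcut at (269,178) sits flat against the fingers and clears the jar; offcut two lies flat in the tray. Continuing +x, then backing off, rising and turning.

```bash

python3 -m inch '[{"gripper":0.22,"dx":0.01,"dy":0.001,"dz":0,"wx":0,"wy":0,"wz":0},{"gripper":0.22,"dx":0.02,"dy":0.001,"dz":0,"wx":0,"wy":0,"wz":0},{"gripper":0.22,"dx":0.03,"dy":0.002,"dz":0,"wx":0,"wy":0,"wz":0},{"gripper":0.22,"dx":0.04,"dy":0.002,"dz":0,"wx":0,"wy":0,"wz":0},{"gripper":0.22,"dx":0.05,"dy":0.003,"dz":0,"wx":0,"wy":0,"wz":0}]'
python3 -m inch '[{"gripper":0.22,"dx":0.01,"dy":0,"dz":0,"wx":0,"wy":0,"wz":0},{"gripper":0.22,"dx":0.02,"dy":0.001,"dz":0,"wx":0,"wy":0,"wz":0},{"gripper":0.22,"dx":0.03,"dy":0.001,"dz":0,"wx":0,"wy":0,"wz":0},{"gripper":0.22,"dx":0.038,"dy":0.002,"dz":0,"wx":0,"wy":0,"wz":0},{"gripper":0.22,"dx":0.045,"dy":0.002,"dz":0,"wx":0,"wy":0,"wz":0}]'
python3 -m inch '[{"gripper":0.22,"dx":-0.015,"dy":0,"dz":0,"wx":0,"wy":0,"wz":0},{"gripper":0.22,"dx":-0.02,"dy":0,"dz":0.02,"wx":0,"wy":0,"wz":0},{"gripper":0.22,"dx":-0.02,"dy":0.01,"dz":0.05,"wx":0,"wy":0,"wz":-5},{"gripper":0.22,"dx":-0.01,"dy":0.03,"dz":0.06,"wx":0,"wy":0,"wz":-11},{"gripper":0.22,"dx":0,"dy":0.05,"dz":0.06,"wx":0,"wy":0,"wz":-18}]'
python3 -m inch '[{"gripper":0.22,"dx":0.01,"dy":0,"dz":0,"wx":0,"wy":0,"wz":-7},{"gripper":0.22,"dx":0.015,"dy":0,"dz":0,"wx":0,"wy":0,"wz":-14},{"gripper":0.22,"dx":0.015,"dy":0,"dz":0,"wx":0,"wy":0,"wz":-21},{"gripper":0.22,"dx":0.015,"dy":0,"dz":0,"wx":0,"wy":0,"wz":-28},{"gripper":0.22,"dx":0.015,"dy":0,"dz":0,"wx":0,"wy":0,"wz":-35}]'
python3 -m inch '[{"gripper":0.22,"dx":0,"dy":0,"dz":0,"wx":0,"wy":0,"wz":-7},{"gripper":0.22,"dx":0,"dy":0,"dz":0,"wx":0,"wy":0,"wz":-14},{"gripper":0.22,"dx":0,"dy":0,"dz":0,"wx":0,"wy":0,"wz":-21},{"gripper":0.22,"dx":0,"dy":0,"dz":0,"wx":0,"wy":0,"wz":-28},{"gripper":0.22,"dx":0,"dy":0,"dz":0,"wx":0,"wy":0,"wz":-35}]'
python3 -c "
from h import *
look('top');look('scene','pics/scene7.png')"
```

```text
clock: 9.97
eef_pos: [558.4, 53.3, 45.4]
eef_rot: [-3.142, 0.0, -3.063]
wrist_force: [-0.5, 0.4, -1.0]
finger_gap: 20.8
finger_force: 0.1
clock: 10.38
eef_pos: [603.5, 55.5, 45.4]
eef_rot: [3.142, 0.0, -3.063]
wrist_force: [-0.4, 0.3, 1.3]
finger_gap: 20.9
finger_force: 0.1
clock: 10.8
eef_pos: [604.6, 105.7, 108.9]
eef_rot: [3.14, 0.005, 2.9]
wrist_force: [0.0, 0.9, 0.2]
finger_gap: 20.6
finger_force: 0.0
clock: 11.22
eef_pos: [618.1, 105.3, 105.1]
eef_rot: [-3.142, -0.0, 2.289]
wrist_force: [-0.2, 0.0, 0.2]
finger_gap: 20.8
finger_force: 0.0
clock: 11.63
eef_pos: [618.1, 105.3, 105.3]
eef_rot: [3.142, -0.0, 1.678]
wrist_force: [-0.0, -0.1, -0.5]
finger_gap: 20.7
finger_force: 0.0
top [310. 221.] ctr [516.3 -90.1] area 2180 corners [[486, -74], [501, -120], [547, -105], [531, -59]]
top [377. 171.] ctr [ 610.7 -210.6] area 515 corners [[612, -231], [591, -201], [627, -197]]
scene [139. 273.] ctr [ 633.9 -217.8] area 516 corners [[638, -240], [616, -208], [652, -205]]
scene [290. 217.] ctr [624.9  61.3] area 555 corners [[614, 80], [649, 62], [617, 39]]
scene [194. 194.] ctr [516.8 -90.3] area 2163 corners [[488, -75], [503, -120], [549, -105], [535, -60]]
```

View pics/scene7.png

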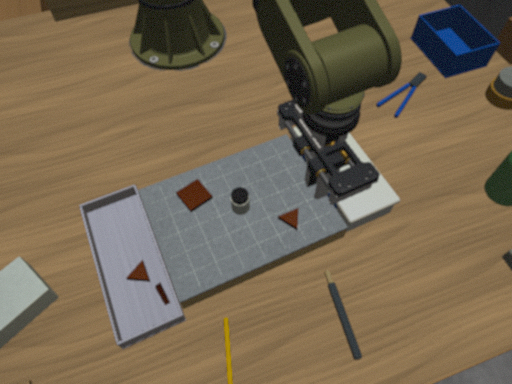

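The last offcut is at (290,217), now right of the jar with a clear lane to the tray. Lowering and pushing -y.

```bash

python3 -m inch '[{"gripper":0.22,"dx":0,"dy":0,"dz":-0.022,"wx":0,"wy":0,"wz":0},{"gripper":0.22,"dx":0,"dy":0,"dz":-0.04,"wx":0,"wy":0,"wz":0},{"gripper":0.22,"dx":0,"dy":0,"dz":-0.051,"wx":0,"wy":0,"wz":0},{"gripper":0.22,"dx":0,"dy":0,"dz":-0.057,"wx":0,"wy":0,"wz":0},{"gripper":0.22,"dx":0,"dy":0,"dz":-0.06,"wx":0,"wy":0,"wz":0}]'
python3 -m inch '[{"gripper":0.22,"dx":0,"dy":-0.01,"dz":0,"wx":0,"wy":0,"wz":0},{"gripper":0.22,"dx":0,"dy":-0.02,"dz":0,"wx":0,"wy":0,"wz":0},{"gripper":0.22,"dx":0.001,"dy":-0.03,"dz":0,"wx":0,"wy":0,"wz":0},{"gripper":0.22,"dx":0.002,"dy":-0.04,"dz":0,"wx":0,"wy":0,"wz":0},{"gripper":0.22,"dx":0.003,"dy":-0.05,"dz":0,"wx":0,"wy":0,"wz":0}]'
python3 -m inch '[{"gripper":0.22,"dx":0.001,"dy":-0.012,"dz":0,"wx":0,"wy":0,"wz":0},{"gripper":0.22,"dx":0.002,"dy":-0.024,"dz":0,"wx":0,"wy":0,"wz":0},{"gripper":0.22,"dx":0.003,"dy":-0.036,"dz":0,"wx":0,"wy":0,"wz":0},{"gripper":0.22,"dx":0.004,"dy":-0.048,"dz":0,"wx":0,"wy":0,"wz":0},{"gripper":0.22,"dx":0.005,"dy":-0.06,"dz":0,"wx":0,"wy":0,"wz":0}]'
python3 -c "
from h import *
look('scene')"
```

```text
clock: 12.15
eef_pos: [618.1, 105.2, 44.4]
eef_rot: [-3.141, -0.0, 1.686]
wrist_force: [1.1, -0.4, -0.6]
finger_gap: 20.9
finger_force: 0.0
clock: 12.57
eef_pos: [621.7, 53.8, 45.5]
eef_rot: [3.141, 0.0, 1.684]
wrist_force: [-0.4, -0.5, 0.6]
finger_gap: 20.8
finger_force: 0.1
clock: 12.98
eef_pos: [626.4, -6.0, 45.0]
eef_rot: [-3.142, -0.0, 1.684]
wrist_force: [0.4, -0.2, 0.9]
finger_gap: 20.8
finger_force: 0.3
scene [139. 273.] ctr [ 634.3 -217.8] area 522 corners [[638, -240], [616, -208], [652, -205]]
scene [247. 233.] ctr [627.4 -21.8] area 486 corners [[624, 0], [654, -29], [605, -32]]
scene [194. 195.] ctr [517.  -90.4] area 2179 corners [[488, -75], [503, -121], [550, -105], [534, -59]]
```

```bash

python3 -m inch '[{"gripper":0.22,"dx":0.001,"dy":-0.014,"dz":0,"wx":0,"wy":0,"wz":0},{"gripper":0.22,"dx":0.002,"dy":-0.028,"dz":0,"wx":0,"wy":0,"wz":0},{"gripper":0.22,"dx":0.003,"dy":-0.042,"dz":0,"wx":0,"wy":0,"wz":0},{"gripper":0.22,"dx":0.005,"dy":-0.056,"dz":0,"wx":0,"wy":0,"wz":0},{"gripper":0.22,"dx":0.006,"dy":-0.07,"dz":0,"wx":0,"wy":0,"wz":0}]'
python3 -m inch '[{"gripper":0.22,"dx":0.001,"dy":-0.014,"dz":0,"wx":0,"wy":0,"wz":0},{"gripper":0.22,"dx":0.002,"dy":-0.028,"dz":0,"wx":0,"wy":0,"wz":0},{"gripper":0.22,"dx":0.003,"dy":-0.042,"dz":0,"wx":0,"wy":0,"wz":0},{"gripper":0.22,"dx":0.005,"dy":-0.056,"dz":0,"wx":0,"wy":0,"wz":0},{"gripper":0.22,"dx":0.006,"dy":-0.07,"dz":0,"wx":0,"wy":0,"wz":0}]'
python3 -m inch '[{"gripper":0.22,"dx":0.001,"dy":-0.02,"dz":0,"wx":0,"wy":0,"wz":0},{"gripper":0.22,"dx":0.003,"dy":-0.04,"dz":0,"wx":0,"wy":0,"wz":0},{"gripper":0.22,"dx":0.005,"dy":-0.06,"dz":0,"wx":0,"wy":0,"wz":0},{"gripper":0.22,"dx":0.005,"dy":-0.067,"dz":0,"wx":0,"wy":0,"wz":0},{"gripper":0.22,"dx":0.005,"dy":-0.067,"dz":0.02,"wx":0,"wy":0,"wz":0}]'
python3 -m inch '[{"gripper":0.22,"dx":0,"dy":0,"dz":0.04,"wx":0,"wy":0,"wz":0},{"gripper":0.22,"dx":0,"dy":0.035,"dz":0.06,"wx":0,"wy":0,"wz":0},{"gripper":0.22,"dx":0,"dy":0.075,"dz":0.06,"wx":0,"wy":0,"wz":0},{"gripper":0.22,"dx":0,"dy":0.115,"dz":0.06,"wx":0,"wy":0,"wz":0},{"gripper":0.22,"dx":0,"dy":0.155,"dz":0.06,"wx":0,"wy":0,"wz":0}]'
python3 -m inch '[{"gripper":0.22,"dx":0,"dy":0.038,"dz":0,"wx":0,"wy":0,"wz":0},{"gripper":0.22,"dx":0,"dy":0.076,"dz":0,"wx":0,"wy":0,"wz":0},{"gripper":0.22,"dx":0,"dy":0.114,"dz":0,"wx":0,"wy":0,"wz":0},{"gripper":0.22,"dx":0,"dy":0.15,"dz":0,"wx":0,"wy":0,"wz":0},{"gripper":0.22,"dx":0,"dy":0.16,"dz":0.03,"wx":0,"wy":0,"wz":0}]'
python3 -c "
from h import *
a=look('scene');b=look('top')
cv2.imwrite('pics/end.png',np.hstack([cv2.resize(a[100:370,60:360],(400,360)),cv2.resize(b[90:290,100:440],(400,360))]))
for n,uv in(('top',(270.5,187.5)),('scene',(239.5,191))): print('jar pix',b[187,270],a[191,239])"
```

```text
clock: 13.45
eef_pos: [632.5, -76.3, 44.9]
eef_rot: [3.142, 0.0, 1.684]
wrist_force: [-0.1, -0.2, -0.3]
finger_gap: 20.4
finger_force: 0.1
clock: 13.87
eef_pos: [638.5, -146.2, 44.9]
eef_rot: [3.142, 0.0, 1.684]
wrist_force: [-0.1, 1.5, -0.0]
finger_gap: 20.6
finger_force: 0.1
clock: 14.28
eef_pos: [641.4, -213.2, 61.1]
eef_rot: [-3.136, -0.003, 1.683]
wrist_force: [-0.5, 0.7, -1.3]
finger_gap: 20.5
finger_force: 0.0
clock: 14.7
eef_pos: [643.1, -55.1, 125.4]
eef_rot: [3.141, 0.0, 1.684]
wrist_force: [1.3, -0.6, -0.9]
finger_gap: 20.3
finger_force: 0.0
clock: 15.12
eef_pos: [640.5, 108.1, 149.7]
eef_rot: [-3.133, -0.001, 1.689]
wrist_force: [-0.8, -0.1, -0.5]
finger_gap: 20.9
finger_force: 0.0
scene [146. 286.] ctr [ 661.2 -211.2] area 1527 corners [[617, -205], [625, -240], [707, -220], [699, -185]]
scene [193. 194.] ctr [516.4 -90.5] area 2111 corners [[488, -75], [503, -121], [549, -105], [534, -60]]
top [310. 221.] ctr [516.3 -90. ] area 2183 corners [[486, -74], [501, -120], [547, -105], [531, -59]]
top [374. 156.] ctr [ 637.7 -205. ] area 1554 corners [[591, -199], [599, -232], [682, -212], [674, -179]]
jar pix [70 65 68] [36 39 38]
jar pix [70 65 68] [36 39 38]
```

View pics/end.png

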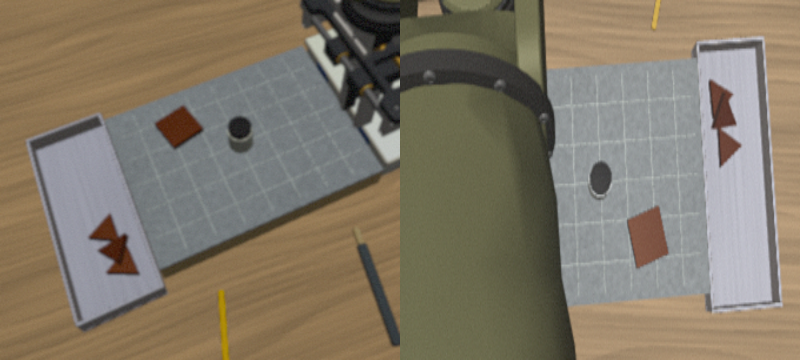

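All three offcuts lie in the tray, and the pane and jar are unmoved. Handing in.

```bash
python3 -c "
from cell import manip
print(manip.sign_off())"
```

```text
the job is handed in; nothing more can be done
None
```

All three offcuts were pushed into the scrap tray without being picked up, the pane and jar are still where they stood, and the job was handed in at about 15 s; the first descent overshot and pressed the fingertips on the mat, reading 88 N at the wrist (limit 120 N).

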